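# Snap every flap of a clip-lid box shut

### The job

The lid of the clear box of packed key tags is on, but two or more of its four rim flaps are standing up. Go round the rim with a fingertip and press down every flap that is up until it clicks and stays flush, firmly but without slamming or bearing down hard on the lid. Do not lift the box, tip it or push it out of its place, and leave the things round it where they are.

Things in the scene. Friction and masses are not known exactly. Their poses are not given: they have to be found in the camera images.
- tub: Clear box packed with key tags under a grey clip-on lid, about 1.9 kg, loose on the desk. 194 x 144 mm over the lid, 77 mm high. Origin: centre of the underside; x along the long side, z up. The lid's rim is four grey flaps, one along each side, hinged along their inner edges, with fixed rounded corners between; the lid's middle is a fixed panel, 4 mm below the rim.
- flap_left (a joint): Hinge of the long flap on the box's +y side, a strip 132 x 25 mm with a 16 mm skirt: 0 rad = shut, flush; 0.38 to 0.62 = standing up, outer edge 9 to 15 mm high. Pressed down, a bead in the skirt rides over the lip (from 0.33 to 0.13 rad), then snaps in under it and the flap stays down; let go earlier, it springs up. At its pad point it goes over at about 7 N, then the resistance drops.
- flap_left_pad (a point): Where to press: on the top face of the long flap on the box's +y side, mid-length, 18 mm out from its hinge line and 7 mm in from its outer edge. Moves with the flap: when shut, 65 mm from the box's origin along +y and 76.5 mm up; when up, 6 to 10 mm higher and 3 to 6 mm nearer the middle. Axes: x outward across the flap, y along it, z out of its top face.
- flap_right (a joint): Hinge of the long flap on the box's -y side, a strip 132 x 25 mm with a 16 mm skirt: 0 rad = shut, flush; 0.38 to 0.62 = standing up, outer edge 9 to 15 mm high. Pressed down, a bead in the skirt rides over the lip (from 0.33 to 0.13 rad), then snaps in under it and the flap stays down; let go earlier, it springs up. At its pad point it goes over at about 7 N, then the resistance drops.
- flap_right_pad (a point): Where to press: on the top face of the long flap on the box's -y side, mid-length, 18 mm out from its hinge line and 7 mm in from its outer edge. Moves with the flap: when shut, 65 mm from the box's origin along -y and 76.5 mm up; when up, 6 to 10 mm higher and 3 to 6 mm nearer the middle. Axes: x outward across the flap, y along it, z out of its top face.
- flap_far (a joint): Hinge of the short flap at the box's +x end, a strip 82 x 25 mm with a 16 mm skirt: 0 rad = shut, flush; 0.38 to 0.62 = standing up, outer edge 9 to 15 mm high. Pressed down, a bead in the skirt rides over the lip (from 0.33 to 0.13 rad), then snaps in under it and the flap stays down; let go earlier, it springs up. At its pad point it goes over at about 7 N, then the resistance drops.
- flap_far_pad (a point): Where to press: on the top face of the short flap at the box's +x end, mid-length, 18 mm out from its hinge line and 7 mm in from its outer edge. Moves with the flap: when shut, 90 mm from the box's origin along +x and 76.5 mm up; when up, 6 to 10 mm higher and 3 to 6 mm nearer the middle. Axes: x outward across the flap, y along it, z out of its top face.
- flap_near (a joint): Hinge of the short flap at the box's -x end, a strip 82 x 25 mm with a 16 mm skirt: 0 rad = shut, flush; 0.38 to 0.62 = standing up, outer edge 9 to 15 mm high. Pressed down, a bead in the skirt rides over the lip (from 0.33 to 0.13 rad), then snaps in under it and the flap stays down; let go earlier, it springs up. At its pad point it goes over at about 7 N, then the resistance drops.
- flap_near_pad (a point): Where to press: on the top face of the short flap at the box's -x end, mid-length, 18 mm out from its hinge line and 7 mm in from its outer edge. Moves with the flap: when shut, 90 mm from the box's origin along -x and 76.5 mm up; when up, 6 to 10 mm higher and 3 to 6 mm nearer the middle. Axes: x outward across the flap, y along it, z out of its top face.
- peg_stand: Beech block with four upright steel pegs, 45 x 120 x 60 mm, standing loose beside the box; origin at the centre of its underside. Not part of the job.
- measure: Yellow tape measure, 31 x 73 x 58 mm, standing loose on the other side of the box; origin under its middle. Not part of the job.
- ringed_tag: One blue key tag with a split ring, 26 x 72 x 22 mm, lying loose at an end of the box; origin on its underside. Not part of the job.

How it is judged (in metres and radians):
At the end, for the whole second after the job is handed in: All four flaps are shut (each hinge below 0.05 rad, less than about 1 mm above flush at the pad), the box stands level and at rest within 30 mm of where it started, and the peg block, tape measure and tag are each within 30 mm of where they were (value of joint each of flap_left, flap_right, flap_far, flap_near below 0.05 rad and linear speed of tub below 0.02 m/s and angle between tub's own z axis and vertical below 0.03 rad and distance of each of tub, peg_stand, measure, ringed_tag from where it was at the start of the episode below 0.03 m); the robot touches nothing.
It fails at once if the box is lifted more than 8 mm (height (world z) of tub above 0.008 m).
It fails at once if the box is tipped more than about 6 degrees (angle between tub's own z axis and vertical above 0.1 rad).
It fails at once if the box is pushed more than 30 mm from its place (distance of tub from where it was at the start of the episode above 0.03 m).
It fails at once if the lid is slammed or borne down on with more than 60 N (contact force between the fingers and tub above 60 N).
It fails at once if one of the bystanders (peg block, tape measure, tag) is lifted or moved more than 30 mm (distance of any of peg_stand, measure, ringed_tag from where it was at the start of the episode above 0.03 m).
It also fails if it takes over 51 s, if anything falls off the work surface, if the arm or the gripper's body presses on something with over 40 N, if the wrist force passes 120 N, or if a joint passes its speed limit or range.

### The arm

A 7-joint arm with a two-finger parallel gripper is mounted at the origin on a cart in front of the work surface, level with it; the furniture and walls round the work are solid. World frame = base frame: x ahead of the robot, y to its left, z up, the work surface at z = 0. Lengths are in mm, angles in rad, forces in N, time in s.
With the tool pointing down it reaches from about 350 to 900 mm from the base axis. Payload 8.1 kg.
Tool frame: the origin (TCP) lies midway between the tips of the shut fingers; the grasp point (between the pads) lies 19 mm behind it; z points along the fingers, y is the line along which they close (so a half turn about z gives the same grasp; the last joint's range is limited). The gripper opens to 85 mm and grips with 20 to 120 N. Pads are 22 mm wide; open, the fingers measure 114 mm over their backs; the gripper's body (76 mm by 85 mm) begins 54 mm behind the grasp point. The pads swing forward as they close: fully open they stand 13 mm farther back than shut.
Start: joints at [-1.259, 0.434, 0.025, 1.573, -0.012, 1.134, -0.075], TCP at [251.907, 572, 231.323] pointing down, gripper open.
Joint ranges: [-2.62, 2.62], [-0.44, 2.09], [-1.27, 1.32], [0.08, 2.57], [-1.32, 4.46], [0.12, 2], [-2.74, 2.74]. Speed limits (rad/s): [2.22, 2.22, 3.01, 3.01, 3.14, 3.14, 3.14].

### API

Orientations are given as a 3x3 rotation matrix whose columns are the frame's x, y, z axes.
In Python, from cell import observe, snapshot, job, recognise, masks_of, mark_of gives the robot as it stands.
- The arm moves only by the tool arm_command, never from a script. Its arguments are lists of equal length, an entry for each row: "gripper": the finger opening in cm, from 0 to 8.54; "travel": the shift along the world's x, y, z in cm, a list of three; "yaw": the turn about the world's z in rad. A call has exactly 10 rows; each row shifts and turns the commanded pose from where the row before left it; what a row does not reach is not made up. A row lasts 1/12 s, in which the tool goes at most 41.7 mm and 7.16 degrees, less where a joint would pass 70% of its speed; a pose out of reach is approached as far as the arm can. A call is refused whole if a number of a shift passes 4.17 or a number of a turn 0.125, either way. A call with a gripper value outside its range is refused whole. The fingers move at their own pace and stop on an object; the grip force is fixed at half the most. Time passes only in rows, so rows that do not move let the fingers close, or fill a call up. It gives the time, the measured TCP pose, the force, the opening and the grip force at its end, in the units of the state.
- observe(): the state, without advancing time (a new reading comes with each control period).
- snapshot(name): name is "scene" or "top" or "wrist"; returns a dict with "frame" (400x640x3 uint8, red, green, blue), "intrinsics" (3x3 intrinsics, pixels), "R" (3x3) and "t" (3): a world point X has camera coordinates R X + t. Camera axes: x right, y down, z forward; pixel columns grow to the right and rows downward; lengths in mm; the calibration is good to about 2 mm. A picture is of the moment at which its call begins. There is no depth.
- job.close_job(): hands the job in; it is judged then, once.
Trained networks look in a picture, given as the dict that the camera call returned (one of the last four; its "shot" number tells which), for a name from the list of things; names that differ only in an ending like _2 or _b are one class to them, and where a whole thing is asked for, a point or a joint stands for the part that bears it (a point fixed in the world has none). Each returns a list of dicts, best first, with "confidence" (0 to 1); they miss things now and then, are a little off and sometimes report something else, mostly with a low value. They report only what shows in the picture. A call takes as long as a camera call.
- recognise(picture, query): "point" ([column, row] as shares, 0 to 1, of the picture: columns of its width, rows of its height, amid what is visible of it).
- masks_of(picture, query): "region" (400x640 bool, what is visible of it) and "point" ([column, row] as shares, 0 to 1, of the picture: columns of its width, rows of its height, amid what is visible of it).
- mark_of(picture, query): "point" ([column, row] as shares, 0 to 1, of the picture: columns of its width, rows of its height: a listed point, or the origin of a listed thing).
The state is a dict: "t": time; "q": joint angles; "qvel": joint speeds; "joint_efforts": joint torques, N m; "ee_pos": TCP position; "tool_rot": TCP orientation; "force": force on the tool from outside, world axes, zero at the start; "torque": the same for the moment, N m; "opening": finger opening in mm; "grasp_force": force on a finger pad.
Only numpy, scipy, OpenCV 4.12 (cv2) and the standard library are available. Lean on these libraries where they do the work, as an engineer would, in place of code of your own. Each camera call takes 0.05 s, during which the arm holds its last target. There are 200 camera calls.

## Working session

There is one attempt and no reset: what is moved stays moved. The work goes in short steps, Python scripts to look and compute and a tool call to move; the robot and the scene stay as the last step left them, time stands still between calls to the robot, and variables do not carry over. Pictures are saved under pics/ and viewed, at most 10 in all, crops included, and the job is handed in when it is done.

Besides the shell and the picture viewer there is one more tool, called after ">>>" as name(argument=value, ...), one argument or row to a line, values as JSON. arm_command: Moves the arm, as the interface text tells. Its arguments: {"type":"object","properties":{"gripper":{"type":"array"},"travel":{"type":"array"},"yaw":{"type":"array"}},"required":["gripper","travel","yaw"]}

```bash
mkdir -p pics; cat > h.py <<'E'
import numpy as np, cv2
from cell import observe, snapshot, job, recognise, masks_of, mark_of
def ray(p,uv):
    d=np.linalg.inv(p["intrinsics"])@np.array([uv[0],uv[1],1.]); R=np.array(p["R"]);t=np.array(p["t"])
    return -R.T@t, R.T@d
def onz(p,uv,z):
    c,d=ray(p,uv); return c+d*(z-c[2])/d[2]
def proj(p,X):
    x=np.array(p["intrinsics"])@(np.array(p["R"])@np.array(X)+np.array(p["t"])); return x[:2]/x[2]
def tri(obs):
    A=np.zeros((3,3));b=np.zeros(3)
    for p,uv in obs:
        c,d=ray(p,uv); d=d/np.linalg.norm(d); M=np.eye(3)-np.outer(d,d); A+=M;b+=M@c
    return np.linalg.solve(A,b)
E
python3 - <<'E'
from h import *
s=observe();print(s['t'],s['ee_pos'],np.round(s['tool_rot'],3).tolist(),s['force'])
P={n:snapshot(n) for n in("scene","top")}
for n,p in P.items(): cv2.imwrite(f"pics/{n}0.png",p["frame"][:,:,::-1])
for q in["tub","peg_stand","measure","ringed_tag"]+[f"flap_{k}_pad" for k in("left","right","far","near")]:
    o=[]
    for n,p in P.items():
        r=mark_of(p,q)
        if r: uv=np.array(r[0]["point"])*[640,400];o.append((p,uv));print(q,n,uv.round(1),round(r[0]["confidence"],2),onz(p,uv,80 if'pad'in q else 0).round(0))
    if len(o)==2:print('   tri',tri(o).round(1))
E
```

```text
0.0 [251.72136466 571.50188066 230.50261835] [[-0.915, 0.403, -0.001], [0.403, 0.915, -0.002], [-0.0, -0.002, -1.0]] [-0.51798423  0.43095883  0.5272813 ]
tub scene [357.4 249.7] 0.94 [509. -86.   0.]
tub top [369.8 197.8] 0.71 [506. -84.   0.]
   tri [507.9 -84.6  -0.6]
peg_stand scene [336.4 208.8] 0.85 [554.  74.   0.]
peg_stand top [300.8 190.2] 0.89 [549.  68.   0.]
   tri [548.5  67.4   5.6]
measure scene [402.7 285.2] 0.93 [ 527. -222.    0.]
measure top [429.2 182.7] 0.78 [ 519. -224.    0.]
   tri [ 520.8 -224.3    3.9]
ringed_tag scene [282.7 261.2] 0.83 [346. -36.   0.]
ringed_tag top [366.  274.4] 0.65 [340. -44.   0.]
   tri [341.1 -43.7   8.3]
flap_left_pad scene [344.7 206.1] 0.61 [513. -21.  80.]
flap_left_pad top [342.1 188.4] 0.8 [520. -19.  80.]
   tri [518.4 -18.2  77.1]
flap_right_pad scene [370.1 234.8] 0.64 [ 502. -134.   80.]
flap_right_pad top [404.3 191.5] 0.81 [ 492. -145.   80.]
   tri [ 492.3 -143.3   89.8]
flap_far_pad scene [393.  211.2] 0.88 [596. -92.  80.]
flap_far_pad top [370.3 147.1] 0.56 [599. -93.  80.]
   tri [597.2 -92.5  80.7]
flap_near_pad scene [324.1 224.6] 0.77 [437. -57.  80.]
flap_near_pad top [373.9 231.1] 0.61 [422. -67.  80.]
   tri [425.3 -68.   90.6]
```

```bash
python3 - <<'E'
import cv2
for n,(x0,y0,x1,y1) in dict(scene=(250,150,450,300),top=(270,120,470,270)).items():
    i=cv2.imread(f"pics/{n}0.png")[y0:y1,x0:x1]; cv2.imwrite(f"pics/{n}0c.png",cv2.resize(i,None,fx=4,fy=4,interpolation=cv2.INTER_CUBIC))
E
```

```text
(no output)
```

View pics/scene0c.png

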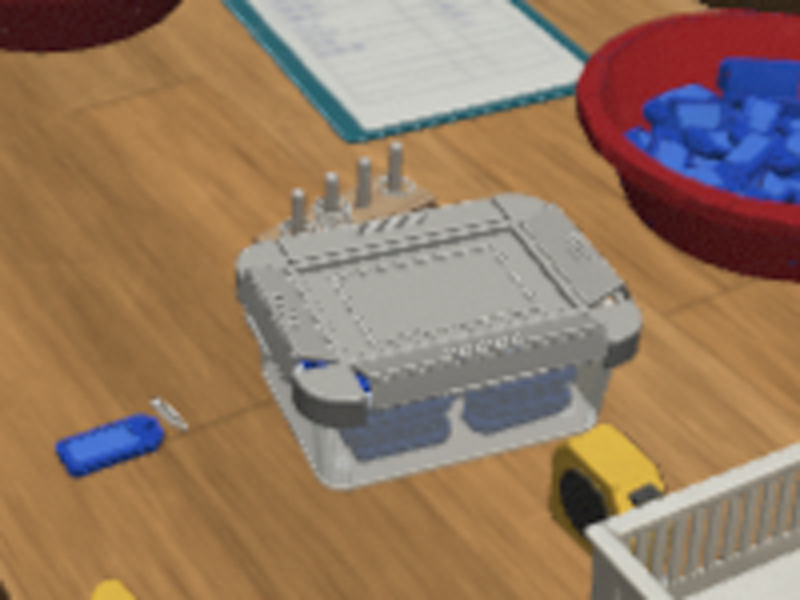

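View pics/top0c.png

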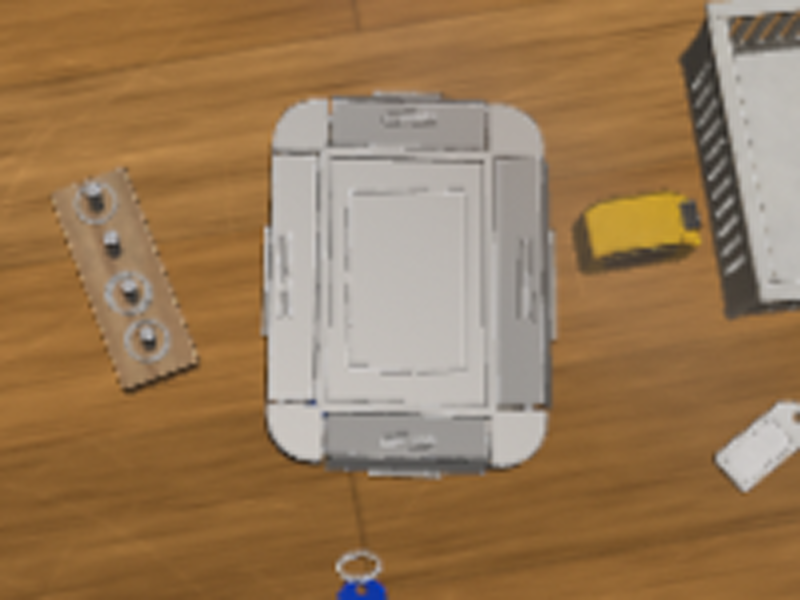

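The lid shows in both views: the right, near and far flaps are shaded dark and standing up, while the left one looks flush (crop of top: left flap about x 290, right 522, far y 125, near y 440).

```bash
python3 - <<'E'
from h import *
p=snapshot("top"); r=masks_of(p,"tub")
m=r[0]["region"].astype(np.uint8); print(r[0]["confidence"],m.sum())
c=max(cv2.findContours(m,0,2)[0],key=len)[:,0]
w=np.array([onz(p,uv,77)[:2] for uv in c],np.float32)
print(cv2.minAreaRect(w), "cam",ray(p,(320,200))[0].round())
E
```

```text
0.69 286
((335.912353515625, -24.82779884338379), (22.486433029174805, 53.41351318359375), 88.07624053955078) cam [339.  47. 891.]
```

>>> arm_command(
  gripper=[0, 0, 0, 0, 0, 0, 0, 0, 0, 0],
  travel=[
    [1.5, -4, 0],
    [1.5, -4, 0],
    [1.5, -4, 0],
    [1.5, -4, 0],
    [1.5, -4, 0],
    [1.5, -4, 0],
    [1.5, -4, 0],
    [1.5, -4, 0],
    [1.5, -4, 0],
    [1.5, -4, 0],
  ],
  yaw=[0, 0.1, 0.1, 0.1, 0.1, 0.1, 0.1, 0, 0, 0],
)

```text
t: 1.83
ee_pos: [398.6, 179.9, 231.7]
tool_rot: [[-0.983, -0.184, 0.001], [-0.184, 0.983, 0.001], [-0.001, 0.001, -1.0]]
force: [1.4, 0.3, -1.0]
opening: -0.2
grasp_force: 0.0
```

>>> arm_command(
  gripper=[0, 0, 0, 0, 0, 0, 0, 0, 0, 0],
  travel=[
    [0.5, -4, 0.5],
    [0.5, -4, 0.5],
    [0.5, -4, 0.5],
    [0.5, -4, 0.5],
    [0.5, -4, 0.5],
    [0.5, -3, 0.5],
    [0, 0, 0],
    [0, 0, 0],
    [0, 0, 0],
    [0, 0, 0],
  ],
  yaw=[-0.1, -0.1, -0.1, -0.05, 0, 0, 0, 0, 0, 0],
)

```text
t: 2.67
ee_pos: [428.0, -47.0, 261.1]
tool_rot: [[-0.987, 0.162, -0.0], [0.162, 0.987, 0.0], [0.0, 0.0, -1.0]]
force: [-0.2, 0.9, 0.2]
opening: 0.0
grasp_force: 0.0
```

```bash
python3 - <<'E'
from h import *
P={n:snapshot(n) for n in("wrist","top","scene")}
cv2.imwrite("pics/wrist1.png",P["wrist"]["frame"][:,:,::-1])
for n,p in P.items():
    for r in masks_of(p,"tub")[:2]:
        m=r["region"].astype(np.uint8)
        c=max(cv2.findContours(m,0,2)[0],key=len)[:,0]
        w=np.array([onz(p,uv,77)[:2] for uv in c],np.float32)
        print(n,r["confidence"],m.sum(),cv2.minAreaRect(w))
for q in["tub"]+[f"flap_{k}_pad" for k in("left","right","far","near")]:
    for n,p in P.items():
        r=mark_of(p,q)
        if r: uv=np.array(r[0]["point"])*[640,400];print(q,n,uv.round(1),round(r[0]["confidence"],2),onz(p,uv,77 if'pad'in q else 0).round(0))
E
```

```text
wrist 0.79 12437 ((481.0975341796875, -76.97738647460938), (148.97372436523438, 149.19528198242188), 78.92830657958984)
top 0.62 1824 ((433.458740234375, -37.133140563964844), (97.06072998046875, 40.43564987182617), 71.43437194824219)
scene 0.88 5407 ((499.04998779296875, -108.84022521972656), (202.34829711914062, 212.06944274902344), 78.86785125732422)
tub wrist [306.1 228.6] 0.83 [512. -78.   0.]
tub top [367.6 196.2] 0.59 [511. -79.   0.]
tub scene [356.7 249.3] 0.65 [509. -84.   0.]
flap_left_pad wrist [357.2 255.5] 0.83 [525. -18.  77.]
flap_left_pad top [342.2 185.5] 0.73 [527. -21.  77.]
flap_left_pad scene [348.5 207.4] 0.8 [520. -26.  77.]
flap_right_pad wrist [247.2 251.7] 0.94 [ 500. -142.   77.]
flap_right_pad scene [371.  242.1] 0.77 [ 492. -151.   77.]
flap_far_pad scene [393.8 212.7] 0.7 [597. -94.  77.]
flap_near_pad wrist [305.9 179.3] 0.56 [428. -61.  77.]
flap_near_pad top [376.8 231.3] 0.86 [421. -74.  77.]
flap_near_pad scene [322.2 227.2] 0.56 [431. -60.  77.]
```

View pics/wrist1.png

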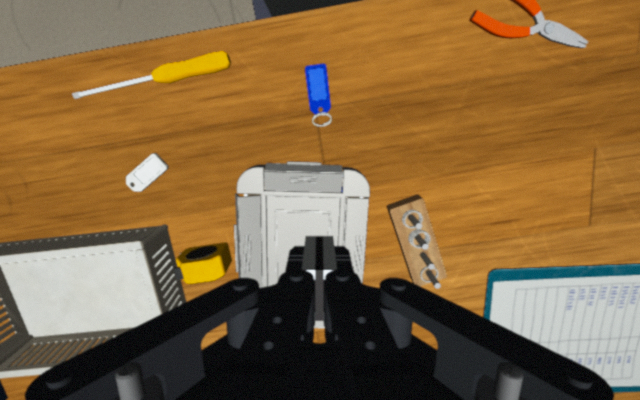

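Wrist view: the box (lid about columns 237–368, near flap at row 180) is aligned with the tool, so its yaw is about -0.16. Its centre is about (510, -82). Starting with the near flap.

>>> arm_command(
  gripper=[0, 0, 0, 0, 0, 0, 0, 0, 0, 0],
  travel=[
    [-0.3, -1, -3],
    [-0.3, -1.1, -3],
    [0, 0, -3],
    [0, 0, -3],
    [0, 0, -2.5],
    [0, 0, -1],
    [0, 0, -0.3],
    [0, 0, -0.3],
    [0, 0, -0.3],
    [0, 0, 0],
  ],
  yaw=[0, 0, 0, 0, 0, 0, 0, 0, 0, 0],
)

```text
t: 4.55
ee_pos: [422.7, -69.1, 97.7]
tool_rot: [[-0.986, 0.164, 0.001], [0.164, 0.986, 0.0], [-0.001, 0.0, -1.0]]
force: [-0.9, -0.1, 0.6]
opening: -0.2
grasp_force: 0.0
```

>>> arm_command(
  gripper=[0, 0, 0, 0, 0, 0, 0, 0, 0, 0],
  travel=[
    [0, 0, -0.2],
    [0, 0, -0.2],
    [0, 0, -0.2],
    [0, 0, -0.2],
    [0, 0, -0.2],
    [0, 0, -0.2],
    [0, 0, 0],
    [0, 0, 0],
    [0, 0, 0],
    [0, 0, 0],
  ],
  yaw=[0, 0, 0, 0, 0, 0, 0, 0, 0, 0],
)

```text
t: 5.38
ee_pos: [422.3, -69.2, 85.4]
tool_rot: [[-0.986, 0.164, 0.0], [0.164, 0.986, 0.0], [-0.0, 0.0, -1.0]]
force: [-0.0, -0.3, 0.2]
opening: -0.0
grasp_force: 0.0
```

>>> arm_command(
  gripper=[0, 0, 0, 0, 0, 0, 0, 0, 0, 0],
  travel=[
    [0, 0, -0.1],
    [0, 0, -0.1],
    [0, 0, -0.1],
    [0, 0, -0.1],
    [0, 0, -0.1],
    [0, 0, 0],
    [0, 0, 0],
    [0, 0, 0],
    [0, 0, 0],
    [0, 0, 0],
  ],
  yaw=[0, 0, 0, 0, 0, 0, 0, 0, 0, 0],
)

```text
t: 6.22
ee_pos: [422.5, -69.2, 80.4]
tool_rot: [[-0.986, 0.164, 0.001], [0.164, 0.986, -0.0], [-0.001, 0.0, -1.0]]
force: [0.6, 0.1, -0.8]
opening: 0.2
grasp_force: 0.0
```

>>> arm_command(
  gripper=[0, 0, 0, 0, 0, 0, 0, 0, 0, 0],
  travel=[
    [0, 0, -0.1],
    [0, 0, -0.1],
    [0, 0, -0.1],
    [0, 0, -0.1],
    [0, 0, 0],
    [0, 0, 0],
    [0, 0, 0],
    [0, 0, 0],
    [0, 0, 0],
    [0, 0, 0],
  ],
  yaw=[0, 0, 0, 0, 0, 0, 0, 0, 0, 0],
)

```text
t: 7.05
ee_pos: [422.2, -69.1, 76.5]
tool_rot: [[-0.986, 0.164, 0.0], [0.164, 0.986, 0.0], [-0.0, 0.0, -1.0]]
force: [-1.2, 0.3, 5.3]
opening: -0.2
grasp_force: 2.7
```

```bash
python3 - <<'E'
from h import *
p=snapshot("scene"); i=p["frame"][150:300,250:450,::-1]
cv2.imwrite("pics/s2.png",cv2.resize(i,None,fx=4,fy=4,interpolation=cv2.INTER_CUBIC))
print(observe()["force"],proj(p,[422,-69,76.5]))
E
```

```text
[-1.93599436  0.65620714  5.88520038] [320.60660454 231.08897277]
```

View pics/s2.png

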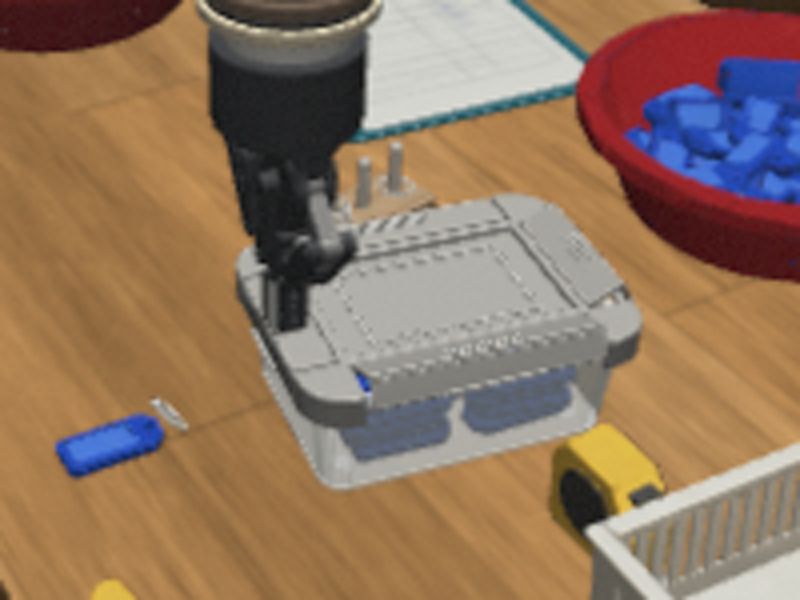

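The near flap now looks flush under the fingertip (crop about 290, 320). I'll press slightly further to seat it, then lift.

>>> arm_command(
  gripper=[0, 0, 0, 0, 0, 0, 0, 0, 0, 0],
  travel=[
    [0, 0, -0.1],
    [0, 0, -0.1],
    [0, 0, 0],
    [0, 0, 0],
    [0, 0, 0],
    [0, 0, 0],
    [0, 0, 0],
    [0, 0, 0],
    [0, 0, 0],
    [0, 0, 0],
  ],
  yaw=[0, 0, 0, 0, 0, 0, 0, 0, 0, 0],
)

```text
t: 7.93
ee_pos: [422.2, -69.1, 75.5]
tool_rot: [[-0.986, 0.164, 0.001], [0.164, 0.986, 0.001], [-0.0, 0.001, -1.0]]
force: [-8.5, 0.8, 30.7]
opening: 0.1
grasp_force: 15.7
```

>>> arm_command(
  gripper=[0, 0, 0, 0, 0, 0, 0, 0, 0, 0],
  travel=[
    [0, 0, 2],
    [0, 0, 2.5],
    [2, -2, 0],
    [2, -2, 0],
    [2, -2, 0],
    [1.8, -1.7, 0],
    [0, 0, -1.5],
    [0, 0, -1],
    [0, 0, 0],
    [0, 0, 0],
  ],
  yaw=[0, 0, 0, 0, 0, 0, 0, 0, 0, 0],
)

```text
t: 8.77
ee_pos: [498.9, -145.4, 93.5]
tool_rot: [[-0.986, 0.164, -0.003], [0.164, 0.986, 0.001], [0.003, 0.0, -1.0]]
force: [-0.6, 0.4, 0.7]
opening: 0.1
grasp_force: 0.0
```

>>> arm_command(
  gripper=[0, 0, 0, 0, 0, 0, 0, 0, 0, 0],
  travel=[
    [0, 0, -0.2],
    [0, 0, -0.2],
    [0, 0, -0.2],
    [0, 0, -0.2],
    [0, 0, -0.2],
    [0, 0, -0.2],
    [0, 0, -0.2],
    [0, 0, -0.1],
    [0, 0, 0],
    [0, 0, 0],
  ],
  yaw=[0, 0, 0, 0, 0, 0, 0, 0, 0, 0],
)

```text
t: 9.6
ee_pos: [500.2, -146.0, 79.2]
tool_rot: [[-0.986, 0.164, -0.0], [0.164, 0.986, 0.0], [0.0, 0.0, -1.0]]
force: [0.2, -0.3, 0.6]
opening: 0.3
grasp_force: 0.0
```

>>> arm_command(
  gripper=[0, 0, 0, 0, 0, 0, 0, 0, 0, 0],
  travel=[
    [0, 0, -0.1],
    [0, 0, -0.1],
    [0, 0, -0.1],
    [0, 0, -0.1],
    [0, 0, -0.05],
    [0, 0, 0],
    [0, 0, 0],
    [0, 0, 0],
    [0, 0, 0],
    [0, 0, 0],
  ],
  yaw=[0, 0, 0, 0, 0, 0, 0, 0, 0, 0],
)

```text
t: 10.43
ee_pos: [500.3, -145.9, 75.8]
tool_rot: [[-0.986, 0.164, 0.001], [0.164, 0.986, 0.001], [-0.0, 0.001, -1.0]]
force: [-4.9, 1.7, 16.6]
opening: 0.2
grasp_force: 8.3
```

>>> arm_command(
  gripper=[0, 0, 0, 0, 0, 0, 0, 0, 0, 0],
  travel=[
    [0, 0, -0.05],
    [0, 0, 0],
    [0, 0, 2],
    [0, 0, 2.3],
    [2.5, 1.3, 0],
    [2.5, 1.3, 0],
    [2.5, 1.3, 0],
    [2.3, 1.1, 0],
    [0, 0, -2],
    [0, 0, -0.5],
  ],
  yaw=[0, 0, 0, 0, 0, 0, 0, 0, 0, 0],
)

```text
t: 11.27
ee_pos: [598.3, -94.4, 90.1]
tool_rot: [[-0.987, 0.162, -0.002], [0.162, 0.987, 0.001], [0.002, 0.0, -1.0]]
force: [-1.7, 0.3, -0.6]
opening: -0.1
grasp_force: 0.0
```

>>> arm_command(
  gripper=[0, 0, 0, 0, 0, 0, 0, 0, 0, 0],
  travel=[
    [0, 0, -0.2],
    [0, 0, -0.2],
    [0, 0, -0.2],
    [0, 0, -0.2],
    [0, 0, -0.2],
    [0, 0, -0.2],
    [0, 0, -0.1],
    [0, 0, 0],
    [0, 0, 0],
    [0, 0, 0],
  ],
  yaw=[0, 0, 0, 0, 0, 0, 0, 0, 0, 0],
)

```text
t: 12.1
ee_pos: [600.0, -97.1, 80.7]
tool_rot: [[-0.986, 0.165, 0.004], [0.165, 0.986, -0.001], [-0.004, -0.0, -1.0]]
force: [4.5, -3.0, 5.8]
opening: 0.0
grasp_force: 2.7
```

>>> arm_command(
  gripper=[0, 0, 0, 0, 0, 0, 0, 0, 0, 0],
  travel=[
    [0, 0, -0.1],
    [0, 0, -0.1],
    [0, 0, -0.1],
    [0, 0, -0.1],
    [0, 0, -0.05],
    [0, 0, 0],
    [0, 0, 0],
    [0, 0, 0],
    [0, 0, 0],
    [0, 0, 0],
  ],
  yaw=[0, 0, 0, 0, 0, 0, 0, 0, 0, 0],
)

```text
t: 12.93
ee_pos: [598.1, -96.0, 76.1]
tool_rot: [[-0.986, 0.164, 0.0], [0.164, 0.986, 0.001], [-0.0, 0.001, -1.0]]
force: [-3.6, 0.3, 17.5]
opening: 0.0
grasp_force: 8.4
```

>>> arm_command(
  gripper=[0, 0, 0, 0, 0, 0, 0, 0, 0, 0],
  travel=[
    [0, 0, -0.05],
    [0, 0, 0],
    [0, 0, 2],
    [0, 0, 2.3],
    [-2, 2, 0],
    [-2, 2, 0],
    [-2, 2, 0],
    [-1.8, 1.8, 0],
    [0, 0, -2],
    [0, 0, -0.5],
  ],
  yaw=[0, 0, 0, 0, 0, 0, 0, 0, 0, 0],
)

```text
t: 13.77
ee_pos: [517.7, -16.3, 90.6]
tool_rot: [[-0.987, 0.161, -0.004], [0.161, 0.987, 0.001], [0.004, 0.0, -1.0]]
force: [-0.1, -0.5, -0.2]
opening: 0.1
grasp_force: 0.0
```

>>> arm_command(
  gripper=[0, 0, 0, 0, 0, 0, 0, 0, 0, 0],
  travel=[
    [0, 0, -0.2],
    [0, 0, -0.2],
    [0, 0, -0.2],
    [0, 0, -0.2],
    [0, 0, -0.2],
    [0, 0, -0.2],
    [0, 0, -0.2],
    [0, 0, -0.1],
    [0, 0, -0.1],
    [0, 0, 0],
  ],
  yaw=[0, 0, 0, 0, 0, 0, 0, 0, 0, 0],
)

```text
t: 14.6
ee_pos: [520.2, -18.2, 76.5]
tool_rot: [[-0.986, 0.164, -0.0], [0.164, 0.986, 0.0], [0.0, 0.0, -1.0]]
force: [-1.5, 0.4, 4.4]
opening: 0.0
grasp_force: 2.2
```

>>> arm_command(
  gripper=[0, 0, 0, 0, 0, 0, 0, 0, 0, 0],
  travel=[
    [0, 0, -0.1],
    [0, 0, 0],
    [0, 0, 0],
    [0, 0, 0],
    [0, 0, 0],
    [0, 0, 0],
    [0, 0, 0],
    [0, 0, 0],
    [0, 0, 0],
    [0, 0, 0],
  ],
  yaw=[0, 0, 0, 0, 0, 0, 0, 0, 0, 0],
)

```text
t: 15.43
ee_pos: [520.3, -18.1, 76.2]
tool_rot: [[-0.986, 0.164, 0.0], [0.164, 0.986, 0.001], [-0.0, 0.001, -1.0]]
force: [-4.2, 0.6, 13.9]
opening: 0.2
grasp_force: 6.4
```

Left is flush. Retreating up and clear to look.

>>> arm_command(
  gripper=[0, 0, 0, 0, 0, 0, 0, 0, 0, 0],
  travel=[
    [0, 0, 3],
    [0, 0, 4],
    [0, 0, 4],
    [0, 3, 3],
    [-2, 4, 0],
    [-2, 4, 0],
    [-2, 4, 0],
    [-2, 4, 0],
    [-2, 4, 0],
    [-2, 4, 0],
  ],
  yaw=[0, 0, 0, 0, 0, 0, 0, 0, 0, 0],
)

```text
t: 16.27
ee_pos: [407.2, 236.5, 215.1]
tool_rot: [[-0.986, 0.164, 0.001], [0.164, 0.986, 0.001], [-0.0, 0.001, -1.0]]
force: [0.9, 1.3, 0.4]
opening: 0.0
grasp_force: 0.0
```

```bash
python3 - <<'E'
from h import *
P={n:snapshot(n) for n in("scene","top")}
out=[]
for n,(x0,y0,x1,y1) in dict(scene=(280,180,430,292),top=(320,130,470,242)).items():
    out.append(cv2.resize(P[n]["frame"][y0:y1,x0:x1,::-1],(400,300),interpolation=cv2.INTER_CUBIC))
cv2.imwrite("pics/end.png",cv2.resize(np.hstack(out),(800,600) if 0 else (800,300)))
for q in["tub","peg_stand","measure","ringed_tag"]+[f"flap_{k}_pad" for k in("left","right","far","near")]:
    o=[(p,np.array(r[0]["point"])*[640,400]) for p in P.values() if (r:=mark_of(p,q))]
    if len(o)==2:print(q,tri(o).round(1))
E
```

```text
tub [510.7 -79.7   3.7]
peg_stand [549.8  66.2   7.5]
measure [ 516.9 -224.9    8.4]
ringed_tag [345.6 -34.5   4.1]
flap_left_pad [525.  -18.1  76.3]
flap_far_pad [598.7 -92.4  69.6]
flap_near_pad [425.6 -65.1  77.8]
```

View pics/end.png

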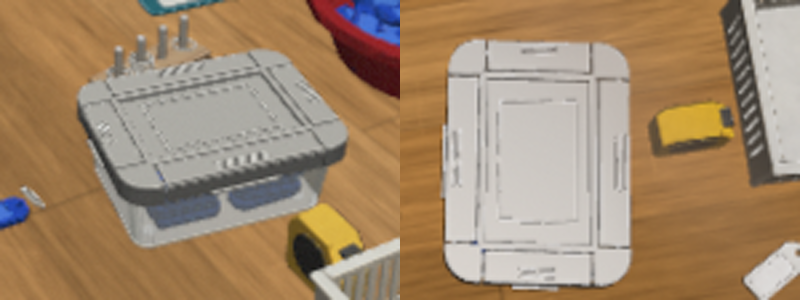

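All four flaps have the panel's brightness and sit flush in both views (right of the picture: rim at columns 447–630, rows 42–288). Box and bystanders are in place.

```bash
python3 -c "
from cell import job; print(job.close_job())"
```

```text
the job is handed in; nothing more can be done
None
```

I pressed down the three flaps that were up (near, right and far) and checked the left one, which was already shut. All four looked flush in the last pictures, with the box and the things round it in place, and I've handed the job in; no verdict came back.

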